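# Hold the rod-box lid at its balance point for fitting the stay

## Robot

A 6-joint arm with a two-finger parallel gripper is mounted at the origin on the work surface. World frame = base frame: x ahead of the robot, y to its left, z up, the work surface at z = 0. Lengths are in m, angles in rad, forces in N, time in s.
With the tool pointing down it reaches from about 0.275 to 0.825 m from the base axis. Payload 4.9 kg.
Tool frame: the origin (TCP) lies on the mounting face of the last link; the fingertips stand 173 mm ahead of it and the grasp point (between the pads) lies 155 mm ahead of it; z points along the fingers, y is the line along which they close (so a half turn about z gives the same grasp; the last joint's range is limited). The gripper opens to 85 mm and grips with 20 to 120 N. Pads are 22 mm wide; open, the fingers measure 114 mm over their backs; the gripper's body (76 mm by 85 mm) begins 54 mm behind the grasp point. The pads swing forward as they close: fully open they stand 13 mm farther back than shut.
Start: joints at [-1.369, 0.326, -0.193, 1.052, 0, 1.437], TCP at [0.181, -0.519, 0.405] pointing down, gripper open.
Joint ranges: [-2.65, 2.65], [-0.97, 1.79], [-1.3, 1.35], [-1.93, 2.1], [-1.47, 1.37], [-3.14, 3.14]. Speed limits (rad/s): [2.57, 2.57, 3.14, 3.14, 3.14, 3.14].

## Interface

Orientations are given as a rotation vector (axis times angle).
In Python, from plant import read_state, read_camera, calibration, job_done gives the robot as it stands. The module is installed in compiled form; this text tells all that it offers.
- The arm moves only by the tool servo_tool, never from a script. Its argument "plan" is a list of rows, each a list of 3 entries, a list of its own where there are three numbers: the shift along the world's x, y, z in mm, then the turn, a rotation vector about the world's x, y, z in degrees, then the opening, from 0 (shut) to 1 (fully open). In form: [[[dx, dy, dz], [ax, ay, az], jaw], ...]. A call has 1 to 12 rows; each row shifts and turns the commanded pose from where the row before left it; what a row does not reach is not made up. A row lasts 1/10 s, in which the tool goes at most 50 mm and 8.59 degrees, less where a joint would pass 70% of its speed; a pose out of reach is approached as far as the arm can. A call with a gripper value outside its range is refused whole. The fingers move at their own pace and stop on an object; "squeeze" is the grip in N (left out, the last holds). Time passes only in rows, so rows that do not move let the fingers close. It gives the time, the measured TCP pose, the force, the opening and the grip force at its end, in the units of the state.
- read_state(): the state, without advancing time (a new reading comes with each control period).
- read_camera(name): name is "scene" or "side" or "wrist"; returns the picture (384x512x3 uint8, blue, green, red); there is no depth.
- calibration(name): a dict with "K" (3x3 intrinsics, pixels), "R" (3x3) and "t" (3): a world point X has camera coordinates R X + t; the wrist camera has in their place "T_tool_cam" (4x4, takes a point from camera to tool coordinates, whose origin is the TCP and whose axes are the flange's). Camera axes: x right, y down, z forward; pixel columns grow to the right and rows downward; lengths in m; the calibration is good to about 2 mm. A picture is of the moment at which its call begins: read the wrist's pose just before it. calibration takes no time and is no camera call.
- job_done(): hands the job in; it is judged then, once.
The state is a dict: "time_s": time; "joints": joint angles; "dq": joint speeds; "joint_efforts": joint torques, N m; "eef_pos": TCP position; "ee_rot": TCP orientation; "ft_force": force on the tool from outside, world axes, zero at the start; "torque": the same for the moment, N m; "finger_gap": finger opening in m; "grasp_force": force on a finger pad.
Only numpy, scipy, OpenCV 4.12 (cv2) and the standard library are available. Lean on these libraries where they do the work, as an engineer would, in place of code of your own. Each camera call takes 0.05 s, during which the arm holds its last target. There are 200 camera calls.

## Task

The yellow-lidded welding-rod box still lacks its lid stay. With the lid shut, draw the slide bolt on top of the lid right back out of its keeper; then take the lid by its front handle, swing it up to its balance point, where its weight hangs neither forwards nor backwards, and finish holding it still there, gripping the handle and not letting go, so that the stay can be screwed on. Do not let the lid drop or go over backwards, and leave the things lying round the box where they are.

Things in the scene. Friction and masses are not known exactly. Their poses are not given: they have to be found in the camera images.
- rodbox: Sheet-steel welding-rod box, grey base, yellow lid, bolted to the bench. 180 (x) x 360 (y) mm, 110 mm high lid shut: 75 mm base, 35 mm deep lid. Origin: centre of its underside. Own x from the front wall (handle side, towards the robot) to the hinge side, y along the box away from the keeper, z up. Foot tabs stick out 32 mm at both ends, 12 mm high.
- lid (a joint): Lid angle, rad: 0 shut, grows as the front swings up and back; stop at 1.95. Nearly free: left below balance it falls shut, beyond it backwards. It balances at 1.29 (74 degrees, before it looks upright): its centre of mass, 105 mm in front of and 30 mm above the pin when shut, is then over the pin. Weighs 0.73-0.99 kg; under 5 N at the handle. Cannot rise while the bolt is in the keeper.
- lid_handle (a point): Middle of the lid's handle bar: bright, round, 12 mm thick, 120 mm long along box y, 40 mm (axis) off the lid's front wall on two legs at +-54 mm. Lid shut: box frame (-130, 0, 93) mm, i.e. 224 mm in front of and 18 mm above the pin; at balance 45 mm in front, 220 mm above. Pinched from above across the bar, the bar turns between the fingers, which can point down through the whole swing.
- lid_hinge (a point): Middle of the hinge pin, along box y at the rear of the box: box frame (94, 0, 75) mm. Does not move; the lid and its handle turn about it.
- bolt (a joint): Slide of the bolt on the lid's top, m: 0 fully shot, 0.035 fully drawn (stop). Grows as the knob moves along box +y, away from the keeper, to the middle of the lid. Starts at 0 to 0.006; leaves the keeper at about 0.016. Takes about 2 N and stays where it is left.
- bolt_knob (a point): Centre of the top of the bolt's knob: upright black cylinder 16 mm across, 28 mm tall, on a bright 10 mm rod along box y. Lid shut: box frame x = -36, y = -125 + slide, z = 155 mm, 45 mm above the lid's top. The rod's upper side is 29 mm below the knob's top; its two guides, at y = -166 and -66 mm, rise to 26 mm below it.
- keeper (a point): Centre of the keeper's hole, which the bolt's rod enters: box frame (-36, -187, 121) mm. The keeper is a fixed upright steel strap at the box's -y end, 36 mm wide (x), 6 mm thick, its top 19 mm above this point.
- lid_stay: Bystander: the lid stay to be fitted later, a bright slotted metal strip 150 x 18 x 5 mm with an upright tab 24 mm high at one end. Origin: centre of the underside of the strip, x along it.
- magnet: Bystander: red triangular welding magnet, 62 mm from centre to corner, 18 mm thick, lying flat. Origin: centre of its underside.
- spray: Bystander: white and green spray can, 60 mm in diameter, 190 mm tall, upright. Origin: centre of its foot.
- wire_brush: Bystander: brush with a wooden handle, lying along its own x, about 200 mm long. Origin on the bench under it.

How it is judged:
On the way:
1. the slide bolt is drawn right back out of its keeper while the lid is still shut (value of joint bolt above 0.027 m and value of joint lid below 0.06 rad), for 0.2 s.
At the end, for the whole second after the job is handed in: The lid stands within 0.07 rad (4 degrees) of its balance point at 1.29 rad and is still (under 0.06 rad/s), the fingers grip the bar of its front handle (over 2 N), the bolt is still drawn (over 24 mm), and the bystanders lie within 15 mm of where they were (value of joint lid between 1.22 and 1.36 rad and velocity of joint lid between -0.06 and 0.06 rad/s and contact force between the fingers and lid_c0 above 2 N and value of joint bolt above 0.024 m and distance of each of lid_stay, magnet, spray, wire_brush from where it was at the start of the episode below 0.015 m); the arm keeps its last pose, push and grip.
It fails at once if the lid goes over backwards: more than 0.25 rad past its balance point (value of joint lid above 1.54 rad).
It fails at once if the lid drops: it closes faster than 1.5 rad/s (velocity of joint lid below -1.5 rad/s).
It fails at once if a thing beside the box is shifted more than 15 mm (distance of any of lid_stay, magnet, spray, wire_brush from where it was at the start of the episode above 0.015 m).
It also fails if it takes over 54 s, if anything falls off the work surface, if the arm or the gripper's body presses on something with over 40 N, if the wrist force passes 120 N, or if a joint passes its speed limit or range.

## Working session

There is one attempt and no reset: what is moved stays moved. The work goes in short steps, Python scripts to look and compute and a tool call to move; the robot and the scene stay as the last step left them, time stands still between calls to the robot, and variables do not carry over. Pictures are saved under pics/ and viewed, at most 10 in all, crops included, and the job is handed in when it is done.

Besides the shell and the picture viewer there is one more tool, called after "Request:" by a JSON object that holds its "fn" and its "kwargs". servo_tool: Moves the arm, as the interface text tells. Its arguments: {"type":"object","properties":{"plan":{"type":"array","items":{"type":"array"}},"squeeze":{"type":"number"}},"required":["plan"]}

```bash
mkdir -p pics
python3 - <<'E'
from plant import *
import cv2
for n in("scene","side"):
    cv2.imwrite(f"pics/{n}0.png",read_camera(n)); c=calibration(n); print(n,c["K"].round(1).tolist(),(-c["R"].T@c["t"]).round(3),c["R"].round(3).tolist())
print(calibration("wrist")); print(read_state())
E
```

```text
scene [[441.0, 0.0, 254.0], [0.0, 441.0, 190.8], [0.0, 0.0, 1.0]] [1.037 0.592 1.189] [[-0.785, 0.619, 0.013], [0.495, 0.64, -0.588], [-0.373, -0.455, -0.809]]
side [[350.2, 0.0, 255.5], [0.0, 350.2, 189.6], [0.0, 0.0, 1.0]] [0.128 0.47  0.844] [[-0.765, -0.645, -0.002], [-0.483, 0.576, -0.659], [0.426, -0.503, -0.752]]
{'K': array([[307.0674153 ,   0.        , 253.2074062 ],
       [  0.        , 307.0674153 , 190.11119589],
       [  0.        ,   0.        ,   1.        ]]), 'T_tool_cam': array([[-5.45474540e-04, -9.61481680e-01, -2.74868480e-01,
         7.08158548e-02],
       [ 9.99999755e-01, -6.45152722e-04,  2.72232438e-04,
         4.71215647e-04],
       [-4.39078650e-04, -2.74868264e-01,  9.61481796e-01,
         3.09666591e-02],
       [ 0.00000000e+00,  0.00000000e+00,  0.00000000e+00,
         1.00000000e+00]])}
{'time_s': 0.1, 'joints': array([-1.36917567e+00,  3.26894022e-01, -1.93467426e-01,  1.05203032e+00,
        2.78137021e-06,  1.43659605e+00]), 'dq': array([ 0.00081412, -0.0010488 ,  0.00268994,  0.00078164,  0.00053899,
       -0.0006792 ]), 'joint_efforts': array([ 1.05333565e-03, -4.44238400e+01,  2.63038284e+01,  7.82770221e-03,
       -8.75290880e-05, -9.71944445e-07]), 'eef_pos': array([ 0.1812095 , -0.51902414,  0.40397297]), 'ee_rot': array([-3.09583749e+00, -5.24764544e-01,  8.00582401e-05]), 'ft_force': array([ 0.18533615, -0.18758503, -0.06522091]), 'torque': array([-0.0306974 ,  0.01316918,  0.00495651]), 'grasp_force': 0.0, 'finger_gap': 0.08525345550116604}
```

View pics/scene0.png

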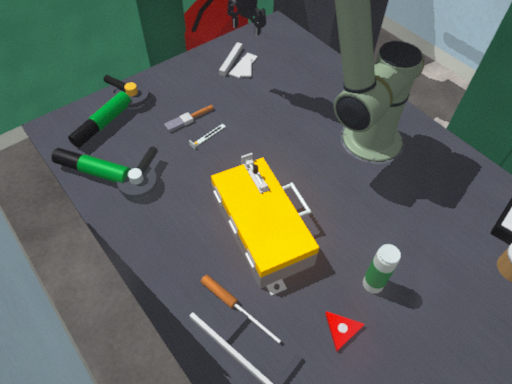

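View pics/side0.png

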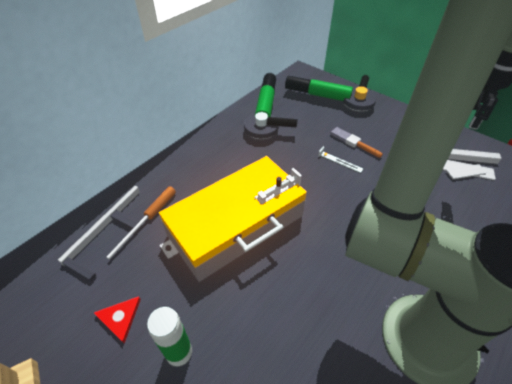

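The scene view shows the yellow lid centred at about (263,220), with the knob and keeper at (250,168), the handle at (298,200) and the spray can at (382,268). The side view shows the knob at (279,184) and the handle at (262,235). I'll enlarge both.

Run:
```python
import cv2,numpy as np
a=cv2.imread("pics/scene0.png")[145:285,205:325]; b=cv2.imread("pics/side0.png")[150:290,155:315]
r=lambda i:cv2.resize(i,None,fx=4,fy=4,interpolation=cv2.INTER_CUBIC)
cv2.imwrite("pics/ca.png",r(a)); cv2.imwrite("pics/cb.png",r(b))
```

```text
(no output)
```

View pics/ca.png

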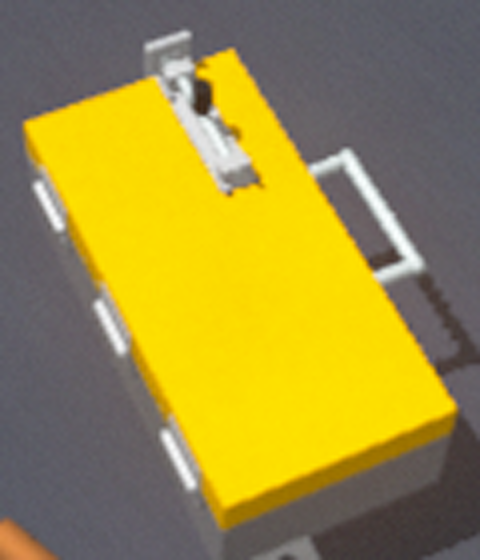

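View pics/cb.png

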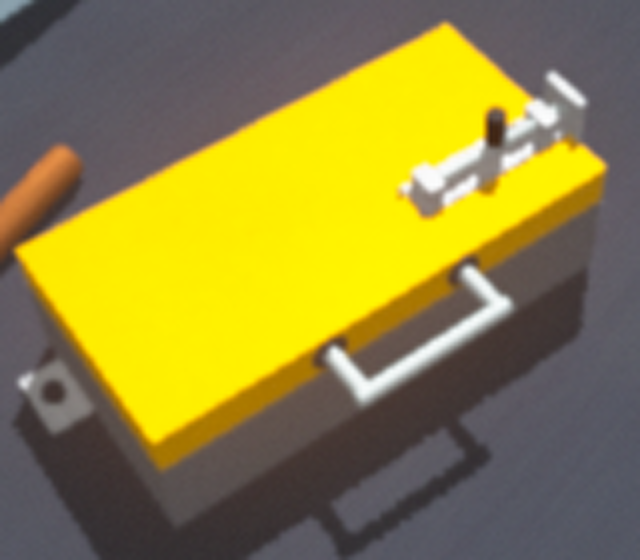

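The crops show the four lid-top corners, the handle's two bar ends and the knob top clearly in both views. I'll fit x, y and yaw to those points.

```bash
cat > h.py <<'E'
import numpy as np,cv2
from scipy.optimize import least_squares
from plant import *
def proj(n,X):
    c=calibration(n); p=(np.asarray(X)@c["R"].T+c["t"])@c["K"].T; return p[:,:2]/p[:,2:]
def W(p,X): # box->world
    c,s=np.cos(p[2]),np.sin(p[2]); X=np.atleast_2d(X)
    return X@np.array([[c,-s,0],[s,c,0],[0,0,1]]).T+[p[0],p[1],0]
E
python3 - <<'E'
from h import *
L=np.array([[90,-180,110],[-90,-180,110],[-90,180,110],[90,180,110],[-130,-57,93],[-130,57,93]])/1e3
sc=np.array([[25,125],[234,49],[457,410],[222,515],[347,155],[417,265]])/4-.375+[205,145]
sd=np.array([[447,22],[606,167],[155,443],[16,252],[507,303],[365,392]])/4-.375+[155,150]
f=lambda p:np.r_[(proj("scene",W(p,L))-sc).ravel(),(proj("side",W(p,L))-sd).ravel()]
r=least_squares(f,[.5,0,0]);print(r.x,np.degrees(r.x[2]));print(f(r.x).reshape(-1,2).round(1))
# knob top & base: find dark blobs
for n,(x0,y0,x1,y1) in dict(scene=(244,155,266,180),side=(270,172,290,196)).items():
    g=cv2.imread(f"pics/{n}0.png")[y0:y1,x0:x1].max(2); ys,xs=np.where(g<90); print(n,xs.min()+x0,xs.max()+x0,ys.min()+y0,ys.max()+y0,xs.mean()+x0,ys.mean()+y0)
    for s in(0,.003,.006): print(s,proj(n,W(r.x,[[-.036,-.125+s,z] for z in(.155,.141,.127)])).round(1).tolist())
print(W(r.x,np.array([[-130,0,93],[-36,-125,155],[94,0,75],[-36,-187,121]])/1e3).round(4))
E
```

```text
[ 0.56175651  0.04882787 -0.22634809] -12.968790392897896
[[-0.7 -1.1]
 [-0.8 -0.6]
 [ 0.1 -1.1]
 [ 0.5 -2.3]
 [-0.4 -0.3]
 [ 0.1 -0.1]
 [-0.6  0.6]
 [-0.4 -0.1]
 [-0.6  0. ]
 [-0.4 -0.4]
 [-1.   0.8]
 [-0.9  1.3]]
scene 254 257 165 173 255.1851851851852 168.85185185185185
0 [[254.6, 164.8], [254.6, 167.8], [254.5, 170.6]]
0.003 [[255.1, 165.5], [255.0, 168.5], [254.9, 171.3]]
0.006 [[255.5, 166.2], [255.4, 169.2], [255.3, 172.0]]
side 277 280 180 186 278.375 182.79166666666666
0 [[278.8, 177.6], [278.5, 181.1], [278.3, 184.5]]
0.003 [[277.9, 178.1], [277.7, 181.6], [277.4, 185.0]]
0.006 [[277.0, 178.5], [276.8, 182.1], [276.6, 185.5]]
[[ 0.4351  0.078   0.093 ]
 [ 0.4986 -0.0649  0.155 ]
 [ 0.6534  0.0277  0.075 ]
 [ 0.4847 -0.1253  0.121 ]]
```

Request:
{"fn": "servo_tool", "kwargs": {"plan": [[[25,36,0],[0,0,4.8],0.5],[[25,36,0],[0,0,4.8],0.5],[[25,36,0],[0,0,4.8],0.5],[[25,36,0],[0,0,4.8],0.5],[[25,36,0],[0,0,4.8],0.5],[[25,36,0],[0,0,4.8],0.5],[[25,36,0],[0,0,4.8],0.5],[[25,36,0],[0,0,4.8],0.5],[[25,36,0],[0,0,4.8],0.5],[[25,36,0],[0,0,4.8],0.5],[[15,22,0],[0,0,4.8],0.5],[[0,0,0],[0,0,4.8],0.5]], "squeeze": 25}}

```text
time_s: 1.3
eef_pos: [0.4475, -0.1346, 0.4044]
ee_rot: [-2.452, -1.962, -0.001]
ft_force: [0.0, -0.6, -0.7]
finger_gap: 0.0426
grasp_force: 0.0
```

```bash
cat >> h.py <<'E'
from scipy.spatial.transform import Rotation as Ro
P=np.array([.56176,.04883,-.22635])
def wproj(X,s):
    c=calibration("wrist"); T=np.eye(4); T[:3,:3]=Ro.from_rotvec(s["ee_rot"]).as_matrix(); T[:3,3]=s["eef_pos"]
    M=np.linalg.inv(T@c["T_tool_cam"]); p=(np.atleast_2d(X)@M[:3,:3].T+M[:3,3])@c["K"].T; return p[:,:2]/p[:,2:]
E
python3 - <<'E'
from h import *
s=read_state(); im=read_camera("wrist"); cv2.imwrite("pics/w1.png",im)
print(s["time_s"],s["eef_pos"],s["joints"].round(3),s["finger_gap"],Ro.from_rotvec(s["ee_rot"]).as_matrix().round(3).tolist())
B=np.array([[-36,-125,155],[-36,-122,155],[-36,-187,140],[-130,-57,93],[-130,57,93],[-90,-180,110]])/1e3
print(wproj(W(P,B),s).round(1).tolist())
c=calibration("scene")
for u in([375,288],[343,330]):
    d=c["R"].T@np.linalg.solve(c["K"],[*u,1]); o=-c["R"].T@c["t"]; print(u,(o-d*o[2]/d[2]).round(3))
E
```

```text
1.3 [ 0.44745537 -0.13462262  0.40437511] [-4.510e-01  1.740e-01 -3.970e-01  1.000e+00  1.000e-03  1.341e+00] 0.04263688041919019 [[0.219, 0.976, -0.0], [0.976, -0.219, 0.001], [0.001, -0.0, -1.0]]
[[302.7, 88.2], [302.9, 83.5], [295.8, 172.9], [178.8, 2.6], [168.8, -179.5], [229.2, 157.1]]
[375, 288] [0.428 0.409 0.   ]
[343, 330] [0.587 0.438 0.   ]
```

View pics/w1.png

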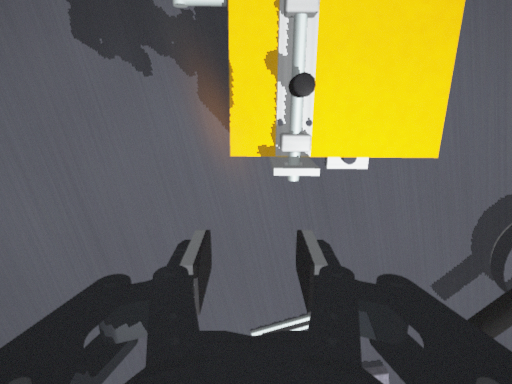

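The wrist view shows the knob top at (302,85), where the fit predicted it, with the slide at about 2 mm. The keeper is at (296,170). I'll go over the knob and down.

Request:
{"fn": "servo_tool", "kwargs": {"plan": [[[26,36,0],[0,0,0],0.5],[[26,36,0],[0,0,0],0.5],[[0,0,-25],[0,0,0],0.5],[[0,0,-25],[0,0,0],0.5],[[0,0,-25],[0,0,0],0.5],[[0,0,-13],[0,0,0],0.5],[[0,0,-10],[0,0,0],0.5],[[0,0,0],[0,0,0],0.5],[[0,0,0],[0,0,0],0.0],[[0,0,0],[0,0,0],0.0],[[0,0,0],[0,0,0],0.0],[[0,0,0],[0,0,0],0.0]]}}

```text
time_s: 2.55
eef_pos: [0.498, -0.0654, 0.3076]
ee_rot: [2.461, 1.952, -0.001]
ft_force: [-3.9, -0.8, 5.9]
finger_gap: 0.0147
grasp_force: 24.9
```

Request:
{"fn": "servo_tool", "kwargs": {"plan": [[[0.9,3.9,0],[0,0,0],0.0],[[0.9,3.9,0],[0,0,0],0.0],[[0.9,3.9,0],[0,0,0],0.0],[[0.9,3.9,0],[0,0,0],0.0],[[0.9,3.9,0],[0,0,0],0.0],[[0.9,3.9,0],[0,0,0],0.0],[[0.9,3.9,0],[0,0,0],0.0],[[0.9,3.9,0],[0,0,0],0.0],[[0.5,2,0],[0,0,0],0.0],[[0,0,0],[0,0,0],0.0],[[0,0,0],[0,0,0],0.0]]}}

```text
time_s: 3.65
eef_pos: [0.5057, -0.0326, 0.3076]
ee_rot: [2.46, 1.951, -0.003]
ft_force: [-4.8, -1.8, 5.0]
finger_gap: 0.0146
grasp_force: 24.9
```

Run:
```python
from h import *
im=read_camera("side"); print(read_state()["ft_force"],read_state()["eef_pos"])
cv2.imwrite("pics/s2.png",cv2.resize(im[120:270,180:340],None,fx=4,fy=4))
```

```text
[-4.46675195 -2.80484212  5.43940515] [ 0.50561543 -0.03258438  0.30757533]
```

View pics/s2.png

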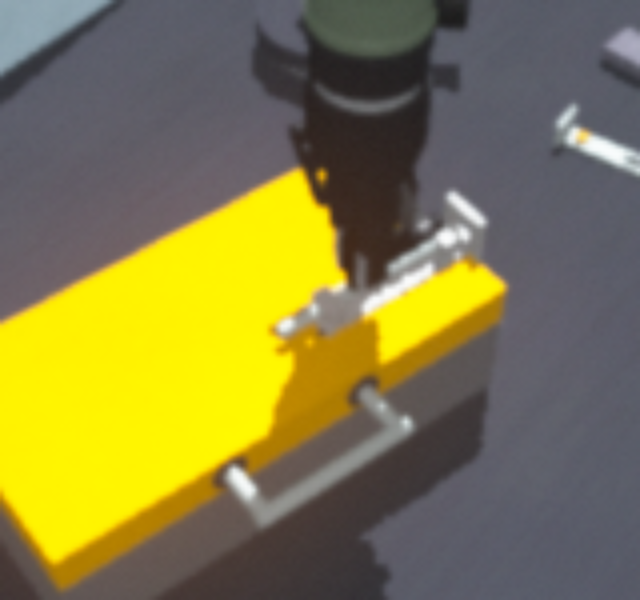

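The side view shows the rod end sticking out past the inner guide, at crop (285,328), and clear of the keeper, with the lid shut. The tool moved 33.7 mm. I'll release and move above the handle.

Request:
{"fn": "servo_tool", "kwargs": {"plan": [[[0,0,0],[0,0,0],0.5],[[0,0,0],[0,0,0],0.5],[[0,0,0],[0,0,0],0.5],[[0,0,20],[0,0,0],0.5],[[0,0,30],[0,0,0],0.5],[[0,0,30],[0,0,0],0.4],[[-24,37,0],[0,0,0],0.35],[[-24,37,0],[0,0,0],0.35],[[-23,37,0],[0,0,0],0.35],[[0,0,0],[0,0,0],0.35],[[0,0,0],[0,0,0],0.35]]}}

```text
time_s: 4.8
eef_pos: [0.4348, 0.0796, 0.387]
ee_rot: [2.459, 1.954, 0.001]
ft_force: [-0.1, 0.9, 0.7]
finger_gap: 0.0298
grasp_force: 0.0
```

Run:
```python
from h import *
s=read_state(); im=read_camera("wrist")
print(s["time_s"],s["eef_pos"],s["ft_force"],s["finger_gap"],Ro.from_rotvec(s["ee_rot"]).as_matrix().round(3).tolist())
B=np.array([[-130,-40,99],[-130,0,99],[-130,40,99],[-36,-90,155]])/1e3
q=wproj(W(P,B),s); print(q.round(1).tolist())
cv2.imwrite("pics/w3.png",im)
```

```text
4.8 [0.43484882 0.07961492 0.38698441] [-0.12755425  0.93601799  0.67781206] 0.029796257086027005 [[0.226, 0.974, 0.001], [0.974, -0.226, -0.0], [0.0, 0.001, -1.0]]
[[252.2, 230.4], [252.1, 187.8], [252.0, 141.5], [373.7, 318.9]]
```

View pics/w3.png

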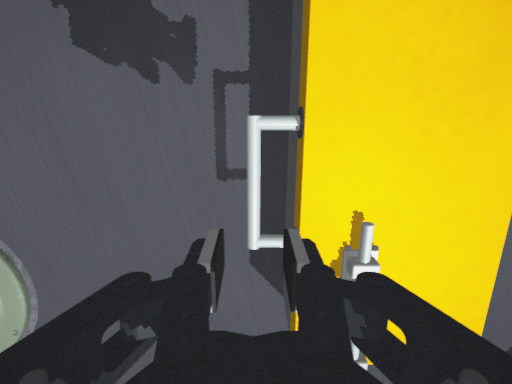

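The wrist view shows the bar at column 254 between rows 122 and 241, almost exactly between the fingers. The fit predicted column 252. I'll descend and pinch.

Request:
{"fn": "servo_tool", "kwargs": {"plan": [[[1.5,0,-35],[0,0,0],0.35],[[0,0,-35],[0,0,0],0.35],[[0,0,-30],[0,0,0],0.35],[[0,0,-20],[0,0,0],0.35],[[0,0,-12],[0,0,0],0.35],[[0,0,-6],[0,0,0],0.35],[[0,0,0],[0,0,0],0.35],[[0,0,0],[0,0,0],0.0],[[0,0,0],[0,0,0],0.0],[[0,0,0],[0,0,0],0.0],[[0,0,0],[0,0,0],0.0]], "squeeze": 30}}

```text
time_s: 5.95
eef_pos: [0.4355, 0.0789, 0.249]
ee_rot: [-2.46, -1.952, 0.002]
ft_force: [-5.7, 0.8, 2.9]
finger_gap: 0.0111
grasp_force: 29.6
```

Run:
```python
from h import *
th=np.radians(4.59)+1.29*(lambda t:t+0*t)(np.linspace(0,1,37)); r=224.7
b=np.c_[-r*np.cos(th)*np.cos(P[2]),-r*np.cos(th)*np.sin(P[2]),r*np.sin(th)]
b=b-b[0]; d=np.diff(b.round(1),axis=0).round(1)
for k in(0,12,24): print(d[k:k+12].tolist())
print(b[[12,24,36]].round(1).tolist())
```

```text
[[0.8, -0.2, 8.0], [1.0, -0.2, 8.0], [1.3, -0.3, 7.9], [1.6, -0.4, 7.9], [1.9, -0.4, 7.8], [2.2, -0.5, 7.8], [2.4, -0.6, 7.6], [2.7, -0.6, 7.6], [2.9, -0.7, 7.5], [3.2, -0.7, 7.3], [3.5, -0.8, 7.2], [3.7, -0.9, 7.1]]
[[3.9, -0.9, 7.0], [4.2, -0.9, 6.8], [4.4, -1.1, 6.6], [4.7, -1.0, 6.5], [4.9, -1.2, 6.3], [5.1, -1.1, 6.1], [5.3, -1.2, 6.0], [5.5, -1.3, 5.7], [5.7, -1.3, 5.5], [5.9, -1.4, 5.3], [6.1, -1.4, 5.1], [6.2, -1.4, 4.9]]
[[6.5, -1.5, 4.6], [6.5, -1.5, 4.4], [6.8, -1.6, 4.2], [6.8, -1.6, 3.9], [7.0, -1.6, 3.6], [7.1, -1.6, 3.4], [7.3, -1.7, 3.1], [7.3, -1.7, 2.9], [7.4, -1.7, 2.5], [7.6, -1.7, 2.3], [7.6, -1.7, 2.1], [7.6, -1.8, 1.7]]
[[27.2, -6.3, 91.7], [89.1, -20.5, 163.5], [174.6, -40.2, 202.2]]
```

Request:
{"fn": "servo_tool", "kwargs": {"plan": [[[0.8,-0.2,8],[0,0,0],0],[[1,-0.2,8],[0,0,0],0],[[1.3,-0.3,7.9],[0,0,0],0],[[1.6,-0.4,7.9],[0,0,0],0],[[1.9,-0.4,7.8],[0,0,0],0],[[2.2,-0.5,7.8],[0,0,0],0],[[2.4,-0.6,7.6],[0,0,0],0],[[2.7,-0.6,7.6],[0,0,0],0],[[2.9,-0.7,7.5],[0,0,0],0],[[3.2,-0.7,7.3],[0,0,0],0],[[3.5,-0.8,7.2],[0,0,0],0],[[3.7,-0.9,7.1],[0,0,0],0]]}}

```text
time_s: 7.15
eef_pos: [0.4619, 0.0728, 0.3408]
ee_rot: [-2.458, -1.95, 0.005]
ft_force: [-10.5, 1.3, 0.5]
finger_gap: 0.0113
grasp_force: 29.3
```

Request:
{"fn": "servo_tool", "kwargs": {"plan": [[[3.9,-0.9,7],[0,0,0],0],[[4.2,-0.9,6.8],[0,0,0],0],[[4.4,-1.1,6.6],[0,0,0],0],[[4.7,-1,6.5],[0,0,0],0],[[4.9,-1.2,6.3],[0,0,0],0],[[5.1,-1.1,6.1],[0,0,0],0],[[5.3,-1.2,6],[0,0,0],0],[[5.5,-1.3,5.7],[0,0,0],0],[[5.7,-1.3,5.5],[0,0,0],0],[[5.9,-1.4,5.3],[0,0,0],0],[[6.1,-1.4,5.1],[0,0,0],0],[[6.2,-1.4,4.9],[0,0,0],0]]}}

```text
time_s: 8.35
eef_pos: [0.523, 0.0587, 0.4151]
ee_rot: [-2.459, -1.951, 0.005]
ft_force: [-17.0, 0.9, 17.8]
finger_gap: 0.0109
grasp_force: 30.7
```

The force is pushing outward along the radius, so my arc runs about 3 mm too tight. I'll add a small outward correction to the last stretch.

Request:
{"fn": "servo_tool", "kwargs": {"plan": [[[6,-1.4,5.2],[0,0,0],0],[[6,-1.4,5],[0,0,0],0],[[6.4,-1.5,4.7],[0,0,0],0],[[6.6,-1.6,4.3],[0,0,0],0],[[7,-1.6,3.8],[0,0,0],0],[[7.1,-1.6,3.4],[0,0,0],0],[[7.3,-1.7,3.1],[0,0,0],0],[[7.3,-1.7,2.9],[0,0,0],0],[[0,0,0],[0,0,0],0],[[0,0,0],[0,0,0],0]]}}

```text
time_s: 9.35
eef_pos: [0.5801, 0.0454, 0.447]
ee_rot: [2.459, 1.949, 0.004]
ft_force: [-4.3, -1.6, 6.7]
finger_gap: 0.0105
grasp_force: 31.4
```

```bash
cat > m.py <<'E'
from h import *
s=read_state(); g=s["eef_pos"]+.155*Ro.from_rotvec(s["ee_rot"]).as_matrix()[:,2]
c,n=np.cos(P[2]),np.sin(P[2]); d=g-W(P,[[.094,0,.075]])[0]; bx=c*d[0]+n*d[1]; by=-n*d[0]+c*d[1]
print("grasp rel pin",bx,by,d[2],"R",np.hypot(bx,d[2]),"theta",np.arctan2(d[2],-bx)-np.arctan2(18,224),s["ft_force"].round(1),s["grasp_force"],s["time_s"])
def lid(th,x,y,z): # shut-lid box coords -> world at angle th
    dx,dz=x-.094,z-.075; C,S=np.cos(th),np.sin(th); return W(P,[[.094+C*dx+S*dz,y,.075-S*dx+C*dz]])[0]
E
python3 m.py
```

```text
grasp rel pin -0.0746218347732595 0.000673992786042181 0.21695832160323192 R 0.2294326296275642 theta 1.1593405880843268 [-4.3 -1.6  6.7] 31.41867756843567 9.35
```

Request:
{"fn": "servo_tool", "kwargs": {"plan": [[[5,-1.2,1.9],[0,0,0],0],[[5,-1.2,1.7],[0,0,0],0],[[5,-1.2,1.5],[0,0,0],0],[[5,-1.2,1.4],[0,0,0],0],[[5,-1.1,1.2],[0,0,0],0],[[2,-0.5,0.5],[0,0,0],0],[[0,0,0],[0,0,0],0],[[0,0,0],[0,0,0],0],[[0,0,0],[0,0,0],0]]}}

```text
time_s: 10.25
eef_pos: [0.607, 0.0391, 0.454]
ee_rot: [2.46, 1.95, 0.003]
ft_force: [-1.2, -2.0, 5.8]
finger_gap: 0.0107
grasp_force: 31.7
```

Run:
```python
from m import *
for n in("scene","side"):
    cv2.imwrite(f"pics/{n}5.png",read_camera(n))
a=cv2.imread("pics/scene5.png")[100:300,180:340];b=cv2.imread("pics/side5.png")[100:300,150:310]
cv2.imwrite("pics/f5.png",cv2.resize(np.hstack([a,b]),None,fx=2.5,fy=2.5,interpolation=cv2.INTER_CUBIC))
for n in("scene","side"):
  for th in(1.19,1.29): print(n,th,proj(n,[lid(th,x,y,z) for x,y,z in((-.09,-.18,.11),(-.09,.18,.11),(-.09,-.18,.075),(-.09,.18,.075),(-.13,0,.093))]).round(1).tolist())
```

```text
grasp rel pin -0.04723723399794306 0.0005667594916073208 0.2240478772716839 R 0.22897337746062088 theta 1.2828192614506997 [-1.2 -2.   5.8] 31.72218382358551 10.25
scene 1.19 [[217.0, 138.8], [274.1, 238.8], [227.7, 138.4], [285.6, 236.6], [253.9, 173.6]]
scene 1.29 [[210.9, 140.1], [267.3, 241.1], [222.0, 138.8], [279.5, 238.0], [246.3, 175.1]]
side 1.19 [[274.2, 121.5], [150.8, 181.1], [281.7, 131.6], [158.5, 193.5], [223.5, 146.1]]
side 1.29 [[269.9, 117.3], [147.0, 175.5], [277.6, 126.5], [154.5, 187.1], [218.3, 139.5]]
```

View pics/f5.png

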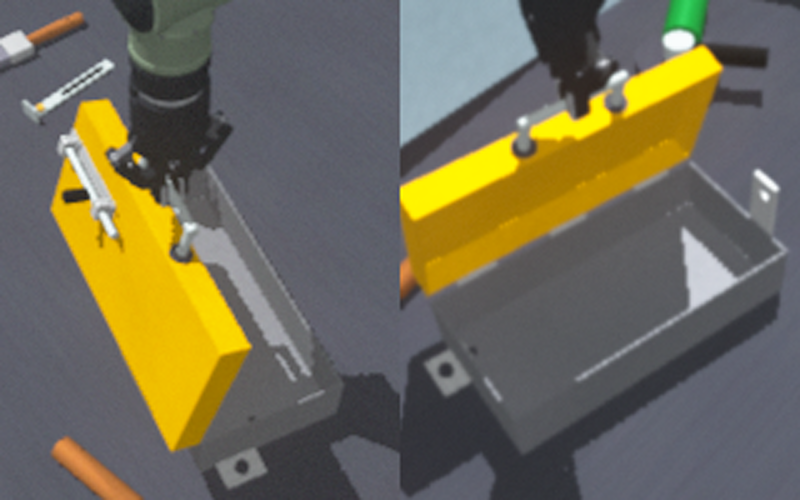

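The scene view has the lid's far corner at (280,238.8), against a model value of (279.5,238.0) at 1.29 rad. In both views the lid reads about 1.27–1.28 rad, with the bolt drawn and the handle gripped. I'll nudge it slightly and let it settle.

Request:
{"fn": "servo_tool", "kwargs": {"plan": [[[1,-0.2,0.2],[0,0,0],0],[[1,-0.2,0.2],[0,0,0],0],[[0,0,0],[0,0,0],0],[[0,0,0],[0,0,0],0],[[0,0,0],[0,0,0],0],[[0,0,0],[0,0,0],0],[[0,0,0],[0,0,0],0],[[0,0,0],[0,0,0],0],[[0,0,0],[0,0,0],0],[[0,0,0],[0,0,0],0]]}}

```text
time_s: 11.35
eef_pos: [0.6089, 0.0387, 0.4545]
ee_rot: [2.46, 1.95, 0.002]
ft_force: [-3.0, -1.4, 5.8]
finger_gap: 0.0108
grasp_force: 31.7
```

```bash
python3 m.py; python3 -c "
from plant import *
print(read_state()['dq'].round(4)); print(job_done())"
```

```text
grasp rel pin -0.04531057523670114 0.0005732288640155313 0.2244635051354878 R 0.2289910770444777 theta 1.291426506716478 [-3.  -1.4  5.8] 31.738089323043823 11.35
[ 0.0003  0.0009 -0.0002 -0.0003  0.0027 -0.0008]
the job is handed in; nothing more can be done
None
```

I drew the bolt back about 34 mm and swung the lid up to about 1.29 rad (estimated from the arm's pose), where the arm is holding it still by the handle with about 32 N of grip; the job is handed in at 11.4 s, but no verdict came back.

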